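# Prop the worn-parts bin with its stay link

### The arm

A 6-joint arm with a two-finger parallel gripper is mounted at the origin on the work surface. World frame = base frame: x ahead of the robot, y to its left, z up, the work surface at z = 0. Lengths are in mm, angles in rad, forces in N, time in s.
With the tool pointing down it reaches from about 275 to 750 mm from the base axis. Payload 10.2 kg.
Tool frame: the origin (TCP) lies at the very end of the fingers, on their centre line; the grasp point (between the pads) lies 19 mm behind it; z points along the fingers, y is the line along which they close (so a half turn about z gives the same grasp; the last joint's range is limited). The gripper opens to 85 mm and grips with 20 to 120 N. Pads are 22 mm wide; open, the fingers measure 114 mm over their backs; the gripper's body (76 mm by 85 mm) begins 54 mm behind the grasp point. The pads swing forward as they close: fully open they stand 13 mm farther back than shut.
Start: joints at [-1.464, 0.313, 1.498, -0, 1.331, -0.223], TCP at [170.011, -496.717, 231.294] pointing down, gripper open.
Joint ranges: [-2.94, 2.94], [-0.97, 2.17], [0.19, 2.56], [-1.23, 4.37], [0.02, 3.11], [-2.88, 2.88]. Speed limits (rad/s): [2.39, 2.39, 3.01, 3.14, 3.14, 3.14].

### API

Orientations are given as a unit quaternion [w, x, y, z].
In Python, from rig import ctrl gives the robot as it stands.
- The arm moves only by the shell command python3 -m pendant 'ROWS' [FORCE]. ROWS is JSON, a list that holds one entry, the list of rows, each a list of 5 numbers: the shift along the tool's x, y, z normalised to -1 to 1, where 1 is 200 mm, then the turn about the tool's z normalised to -1 to 1, where 1 is pi rad, then the opening, from 0 (shut) to 1 (fully open). In form: [[[dx, dy, dz, spin, hand], ...]]. A call has 1 to 12 rows; each row is the pose to reach, as a shift and turn from the pose commanded when the call began, along the tool's axes at that moment, turning the shorter way round; what a row does not reach only later rows make up. A row lasts 1/10 s, in which the tool goes at most 50 mm and 8.59 degrees, less where a joint would pass 70% of its speed; a pose out of reach is approached as far as the arm can. A call with a number of a shift or a turn outside -1 to 1 is refused whole. A call with a gripper value outside its range is refused whole. The fingers move at their own pace and stop on an object; FORCE is the grip in N (left out, the last holds). Time passes only in rows, so rows that repeat a pose let the fingers close. It gives the time, the measured TCP pose, the force, the opening and the grip force at its end, in the units of the state.
- ctrl.sense(): the state, without advancing time (a new reading comes with each control period).
- ctrl.capture(name): name is "scene" or "top"; returns (picture, depth): 420x560x3 uint8, blue, green, red; 420x560 float32, mm along the optical axis (not along the pixel's ray), 0 where there is no reading.
- ctrl.get_calibration(name): a dict with "K" (3x3 intrinsics, pixels), "origin" and "rotation" of the camera in the world. Camera axes: x right, y down, z forward; pixel columns grow to the right and rows downward; lengths in mm; the calibration is good to about 2 mm. A picture is of the moment at which its call begins. get_calibration takes no time and is no camera call.
- ctrl.finish_job(): hands the job in; it is judged then, once.
The state is a dict: "time_s": time; "joints": joint angles; "dq": joint speeds; "tau": joint torques, N m; "eef_pos": TCP position; "ee_rot": TCP orientation; "force": force on the tool from outside, world axes, zero at the start; "wrist_torque": the same for the moment, N m; "grip_width": opening from 0.0 (shut) to 1.0 (fully open); "grip_force": force on a finger pad.
Only numpy, scipy, OpenCV 4.12 (cv2) and the standard library are available. Lean on these libraries where they do the work, as an engineer would, in place of code of your own. Each camera call takes 0.05 s, during which the arm holds its last target. There are 200 camera calls.

### The job

Tip the worn-parts bin towards the robot and prop it there with the loose stay link: hang one eye of the link on the stud at the front of the bin and the other eye on the leaning peg of the stay post, both eyes right down over their pins, so that the bin stays tipped when you let go. Do not tip the bin so far that the parts spill out, and leave the spanner, bearing, grease block and glass cup where they are.

Things in the scene. Friction and masses are not known exactly. Their poses are not given: they have to be found in the camera images.
- stand: Fixed steel stand of the tilting bin. Origin on the counter straight below the bin's pivot line (75 mm up); x points away from the robot, y along the pivot line. Its stay post at x = -272 mm is 96 x 48 mm in plan with a flat slotted top 140 mm up; its 8 mm base plate lies within 50 mm of the x axis below the post, 163 mm below the bin.
- slot (a point): Middle of the slot in the stay post's top, on the top surface; axes as the stand's. The stay peg is clamped in this slot, its foot anywhere from x = -18 to +18 mm, y = 0: not reported, see or feel it. A 10 mm round pin, blunt tip 28 mm above the plate, on a 24 mm wide, 6 mm thick collar; leans 10 deg away from the bin (tip 4 mm nearer -x than foot). Under 25 N it does not budge.
- stud (a point): Foot of the bin's stud, a 10 mm round pin 22 mm long with a round tip, on a 24 mm wide collar (this point: the collar's top) outside the bin's robot-side wall. Turns with the bin: upright when level, then 90 mm in front of (-x) and 155 mm above the pivot line. The bin's rim is 30 mm behind it, as high as the collar.
- bin (a joint): Tilt of the steel bin, rad: 0 = level on its rear rest (the start), growing as the robot-side rim comes down towards the robot; stop at 0.85. Open box 200 x 260 mm, 170 mm deep, floor 15 mm below the pivot, worn parts inside. Its weight swings it back to 0 when let go (3 to 9 N at the stud). With the link hung it stands at about 0.15 to 0.4, depending on the peg.
- link: Loose stay link lying flat left or right of the stay post: steel, 176 mm long along its x, a round eye at each end (both alike: 14 mm hole, 26 mm outside, 10 mm thick), holes 150 mm apart, square grip block 62 x 18 x 18 mm in the middle, joined by 5 mm thick webs flush with the eyes' upper face. Origin: middle of its underside. 0.26 kg.
- eye_a (a point): Centre of the hole of the link's +x eye, at half its thickness (5 mm above the underside).
- eye_b (a point): Centre of the hole of the link's -x eye, at half its thickness.
- spanner: Hook pin spanner lying on the other side of the post, 210 mm long, 10 mm high, one 13 mm eye at -x, curved claw at +x. Leave alone.
- bearing: Pitted ball bearing lying flat, 62 mm across, 16 mm high. Leave alone.
- block: Brass grease fitting block 60 x 40 x 30 mm, three nipples on top, 47 mm high in all. Leave alone.
- cup: Green glass sight cup on a brass foot, 48 mm across, 62 mm high. Leave alone.
There are look-alikes about, which are no part of the job. Several things look just like the link: the one meant starts nearest to the robot's base.

How it is judged:
By the outcome, as a careful person would: the job done as asked, in the order asked, and still so for the second after the job is handed in, with the robot touching nothing.
It also fails if it takes over 45 s, if anything falls off the work surface, if the arm or the gripper's body presses on something with over 40 N, if the wrist force passes 120 N, or if a joint passes its speed limit or range.

## Working session

There is one attempt and no reset: what is moved stays moved. The work goes in short steps, Python scripts to look and compute and a shell command to move; the robot and the scene stay as the last step left them, time stands still between calls to the robot, and variables do not carry over. Pictures are saved under pics/ and viewed, at most 10 in all, crops included, and the job is handed in when it is done.

```bash
ls; mkdir -p pics; cat > h.py <<'E'
import numpy as np, cv2
from rig import ctrl
def cap(n):
    im,d=ctrl.capture(n); np.savez(f'{n}.npz',im=im,d=d); return im,d
def ld(n):
    z=np.load(f'{n}.npz'); return z['im'],z['d']
def w(n,u,v,d=None,z=None):
    c=ctrl.get_calibration(n);K=np.array(c['K']);R=np.array(c['rotation']);o=np.array(c['origin'])
    r=R@np.linalg.solve(K,[u,v,1.])
    if z is not None: return o+r*(z-o[2])/r[2]
    if np.ndim(d)==2: 
        p=d[int(v)-1:int(v)+2,int(u)-1:int(u)+2]; d=np.median(p[p>0])
    return o+r*d
def proj(n,p):
    c=ctrl.get_calibration(n);q=np.array(c['K'])@np.array(c['rotation']).T@(np.array(p)-np.array(c['origin']));return q[:2]/q[2]
def crop(im,u0,v0,u1,v1,s,name):
    cv2.imwrite(f'pics/{name}.png',cv2.resize(im[v0:v1,u0:u1],None,fx=s,fy=s,interpolation=cv2.INTER_CUBIC))
E
python3 - <<'E'
from h import *
for n in('scene','top'):
    im,d=cap(n); cv2.imwrite(f'pics/{n}0.png',im); print(ctrl.get_calibration(n))
print(ctrl.sense())
E
```

```text
pics
{'K': array([[430.6544587 ,   0.        , 275.19943628],
       [  0.        , 430.6544587 , 207.37200026],
       [  0.        ,   0.        ,   1.        ]]), 'origin': array([ 488.79969918,  805.15748546, 1040.23443718]), 'rotation': array([ 0.02912419, -0.05707531,  0.92790826, -0.36726073])}
{'K': array([[463.86390096,   0.        , 285.20614167],
       [  0.        , 463.86390096, 211.2090597 ],
       [  0.        ,   0.        ,   1.        ]]), 'origin': array([ 520.40102701,  -16.8126426 , 1186.26984374]), 'rotation': array([-0.0265799 ,  0.71718793, -0.69606665,  0.02064454])}
{'time_s': 0.1, 'joints': array([-1.46442118e+00,  3.13365476e-01,  1.49832455e+00, -6.09689614e-06,
        1.33100118e+00, -2.23349451e-01]), 'dq': array([-0.00010136, -0.00062494, -0.00178923,  0.00054476,  0.00109299,
        0.00021266]), 'tau': array([ 2.93713303e-03, -4.12897360e+01, -2.60141104e+01, -1.34150205e-04,
        3.04465670e-03, -6.08075339e-06]), 'eef_pos': array([ 169.97425541, -496.49318048,  230.82068732]), 'ee_rot': array([-5.48509526e-04,  9.86440696e-01,  1.64117191e-01,  2.91514946e-05]), 'force': array([-0.00838872,  0.2901969 , -0.501648  ]), 'wrist_torque': array([-0.01836271,  0.01069907, -0.04823203]), 'grip_force': 0.0, 'grip_width': 1.0005118601728813}
```

View pics/scene0.png

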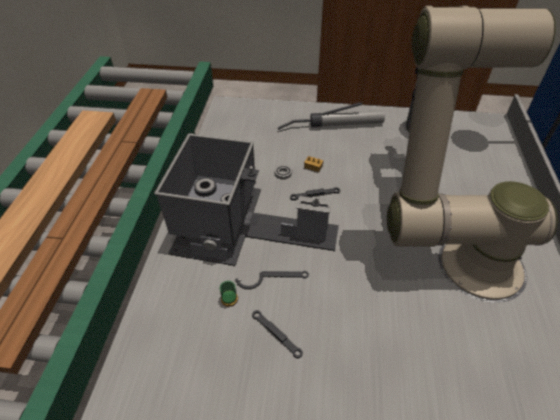

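View pics/top0.png

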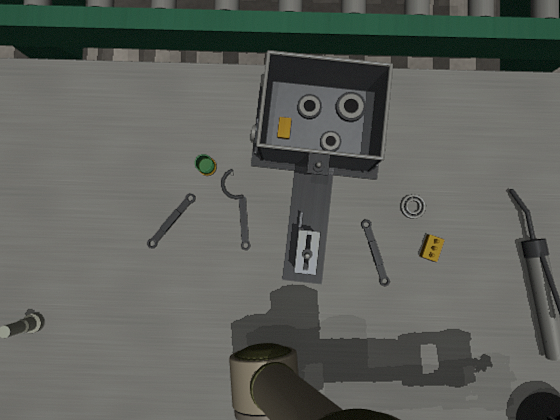

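The scene view shows the bin at (205,200), the post at (312,222), and link-like bars at (315,193) and (276,335). The top view gives these candidates:
- Right bar, (366,223)–(384,281)
- Left bar, (191,198)–(152,243)
- Spanner, (228,185)–(245,245)
- Grease-gun-like tool, (540,280)
- Rod, (20,325)

The right bar is nearest the base (about (285,415)) and lies opposite the spanner, so I choose that one.

```bash
sed -i "s/^from rig.*/from rig import ctrl\nfrom scipy.spatial.transform import Rotation as Ro/; s/R=np.array(c\['rotation'\])/R=Q(c)/; s/np.array(c\['rotation'\]).T/Q(c).T/" h.py; echo "
def Q(c):
    q=c['rotation']; return Ro.from_quat([q[1],q[2],q[3],q[0]]).as_matrix()" >> h.py
python3 - <<'E'
from h import *
im,d=ld('top')
crop(im,270,140,410,300,5,'t1'); 
im2,d2=ld('scene'); 
a=cv2.resize(im[145:295,275:405],None,fx=4,fy=4,interpolation=cv2.INTER_CUBIC)
cv2.imwrite('pics/c1.png',np.clip(a*1.6,0,255).astype(np.uint8))
for p in [(366,223),(384,281),(375,252),(152,243),(191,198),(318,165),(307,255)]: print(p,w('top',*p,d=d))
E
```

```text
(366, 223) [ 575.58821092 -213.13191208   -1.10681119]
(384, 281) [ 429.72099199 -261.63004152   -2.10110913]
(375, 252) [ 502.65688472 -233.98069776   17.20551841]
(152, 243) [ 5.08075242e+02  3.32449930e+02 -3.66524305e-01]
(191, 198) [626.70822626 238.16967635  -2.81444022]
(318, 165) [679.11012182 -71.88711803 250.04700362]
(307, 255) [493.89359746 -57.77536105 167.04253609]
```

View pics/c1.png

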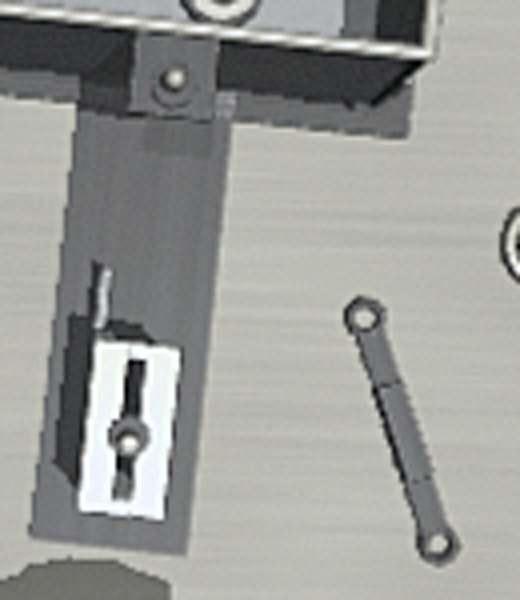

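```bash
python3 - <<'E'
from h import *
np.set_printoptions(precision=1,suppress=True)
f=lambda u,v:((u+.5)/4-.5+275,(v+.5)/4-.5+145)
def g(u,v,z): return w('top',*f(u,v),z=z)
e1=g(364,316,9);e2=g(437,543,9); print('eyes',e1,e2,np.linalg.norm(e1-e2),'mid',(e1+e2)/2,'yaw',np.arctan2(*(e1-e2)[[1,0]]))
print('stud',g(174,77,252),'peg tip',g(128,442,168))
cs=[g(u,v,140) for u,v in [(95,340),(180,348),(165,520),(80,510)]]
print('post',*cs,'c',sum(cs)/4)
q=ctrl.sense()['ee_rot'];print(Ro.from_quat([q[1],q[2],q[3],q[0]]).as_matrix())
# depth check
im,d=ld('top'); print(w('top',300,262,d=d), w('scene',315,215,d=ld('scene')[1]))
im2,_=ld('scene'); crop(im2,230,150,360,250,6,'s1')
E
```

```text
eyes [ 573.5 -210.5    9. ] [ 432.1 -259.     9. ] 149.4620927137881 mid [ 502.8 -234.8    9. ] yaw 0.3302232163695849
stud [681.1 -72.  252. ] peg tip [493.6 -56.9 168. ]
post [549.5 -37.9 140. ] [546.5 -85.9 140. ] [450.  -79.9 140. ] [454.1 -32.2 140. ] c [500.1 -59.  140. ]
[[ 0.9  0.3 -0. ]
 [ 0.3 -0.9  0. ]
 [ 0.  -0.  -1. ]]
[477.1 -43.6 140.2] [492.3 -36.2 118.6]
```

View pics/s1.png

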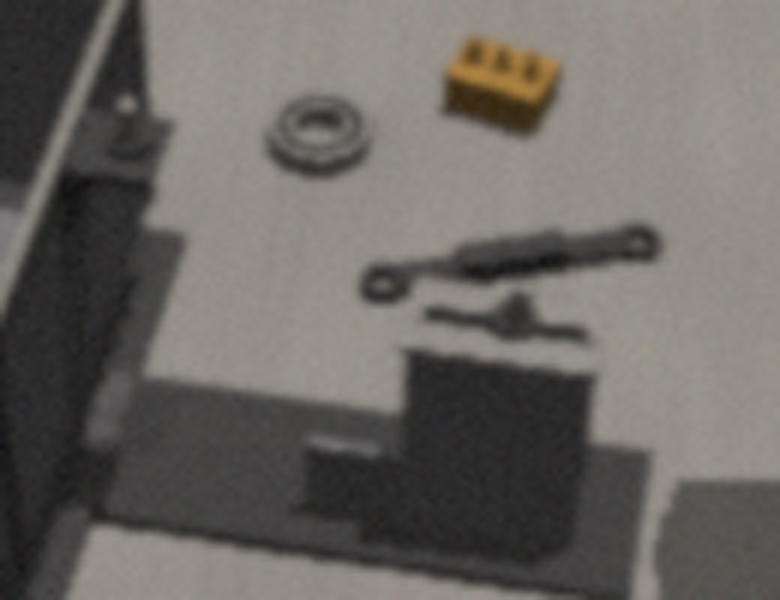

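The crop confirms two round eyes and a square block, so it is the link, at (366,223)–(384,281). The stud is at about (318,164) and the peg tip at about (307,255). Next I move over the link; the tool yaw already matches it.

```bash
python3 -m pendant '[[[1,-0.35,0,0,1],[1,-0.35,0,0,1],[1,-0.35,0,0,1],[1,-0.35,0,0,1],[1,-0.35,0,0,1]]]' 20; python3 -m pendant '[[[1,-0.35,0,0,1],[1,-0.35,0,0,1],[1,-0.35,0,0,1],[1,-0.35,0,0,1],[1,-0.35,0.4,0,1],[1,-0.35,0.8,0,1],[1,-0.35,0.8,0,1],[1,-0.35,0.8,0,1],[1,-0.35,0.8,0,1]]]'
```

```text
time_s: 0.6
eef_pos: [339.2, -362.7, 231.2]
ee_rot: [-0.0, 0.986, 0.166, 0.0]
force: [-0.8, 0.2, -0.6]
grip_width: 1.002
grip_force: 0.0
time_s: 1.5
eef_pos: [502.7, -234.9, 70.7]
ee_rot: [-0.001, 0.986, 0.164, -0.001]
force: [0.1, -0.0, 0.4]
grip_width: 1.0
grip_force: 0.0
```

```bash
python3 -m pendant '[[[0,0,0.25,0,1],[0,0,0.338,0,1],[0,0,0.338,0,1],[0,0,0.338,0,1],[0,0,0.338,0,0],[0,0,0.338,0,0],[0,0,0.338,0,0],[0,0,0.338,0,0],[0,0,0.338,0,0],[0,0,0.338,0,0],[0,0,0.338,0,0]]]' 40
```

```text
time_s: 2.6
eef_pos: [503.4, -234.9, 4.2]
ee_rot: [0.0, 0.986, 0.164, 0.0]
force: [-0.8, 0.2, 6.3]
grip_width: 0.198
grip_force: 40.1
```

```bash
python3 -m pendant '[[[0,0,-0.25,0,0],[0,0,-0.5,0,0],[0,0,-0.75,0,0],[0,0,-1,0,0],[0,0,-1,0,0],[-0.23,-0.3,-1,0.04,0],[-0.23,-0.6,-1,0.08,0],[-0.23,-0.9,-1,0.127,0],[-0.23,-0.9,-1,0.127,0],[-0.23,-0.9,-1,0.127,0],[-0.23,-0.9,-1,0.127,0],[-0.23,-0.9,-1,0.127,0]]]' ; python3 - <<'E'
from h import *
s=ctrl.sense();print(s['eef_pos'],s['ee_rot'],2*np.arctan2(s['ee_rot'][2],s['ee_rot'][1]),s['force'])
im,d=cap('top');im2,d2=cap('scene')
a=cv2.resize(im[150:330,250:370],None,fx=3.3,fy=3.3,interpolation=cv2.INTER_CUBIC);b=cv2.resize(im2[130:280,250:400],(594,594),interpolation=cv2.INTER_CUBIC)
a=cv2.copyMakeBorder(a[:594],0,594-min(594,a.shape[0]),0,0,0)
cv2.imwrite('pics/g1.png',np.hstack([a,b])[:, :800*2]); print(a.shape)
E
```

```text
time_s: 3.8
eef_pos: [401.4, -79.8, 203.1]
ee_rot: [-0.0, 0.999, -0.035, -0.0]
force: [-0.4, -0.8, -3.5]
grip_width: 0.196
grip_force: 40.7
[401.40098735 -79.78687338 203.09118429] [-1.54691379e-04  9.99395896e-01 -3.47506970e-02 -4.55232272e-04] -0.06951539799882288 [-0.38945684 -0.79401657 -3.5318789 ]
(594, 396, 3)
```

```bash
python3 -m pendant '[[[-0.06,-0.14,0,0,0],[-0.06,-0.14,0,0,0],[-0.06,-0.14,0.15,0,0],[-0.06,-0.14,0.28,0,0],[-0.06,-0.14,0.28,0,0],[-0.06,-0.14,0.3,0,0]]]' 20;  python3 -m pendant '[[[0,0,0.01,0,0],[0,0,0.02,0,0],[0,0,0.03,0,0],[0,0,0.04,0,0],[0,0,0.04,0,0]]]'; python3 - <<'E'
from h import *
im,d=cap('top');im2,d2=cap('scene')
cv2.imwrite('pics/g2.png',np.hstack([cv2.resize(i,(400,540),interpolation=cv2.INTER_CUBIC) for i in(im[180:315,260:360],im2[150:285,270:370])]))
E
```

```text
time_s: 4.5
eef_pos: [391.9, -51.2, 144.4]
ee_rot: [0.0, 0.999, -0.035, 0.0]
force: [-0.4, -0.4, -3.1]
grip_width: 0.198
grip_force: 40.7
time_s: 5.0
eef_pos: [391.6, -50.7, 135.8]
ee_rot: [0.0, 0.999, -0.035, 0.0]
force: [-1.1, -2.1, 2.9]
grip_width: 0.199
grip_force: 41.6
```

View pics/g2.png

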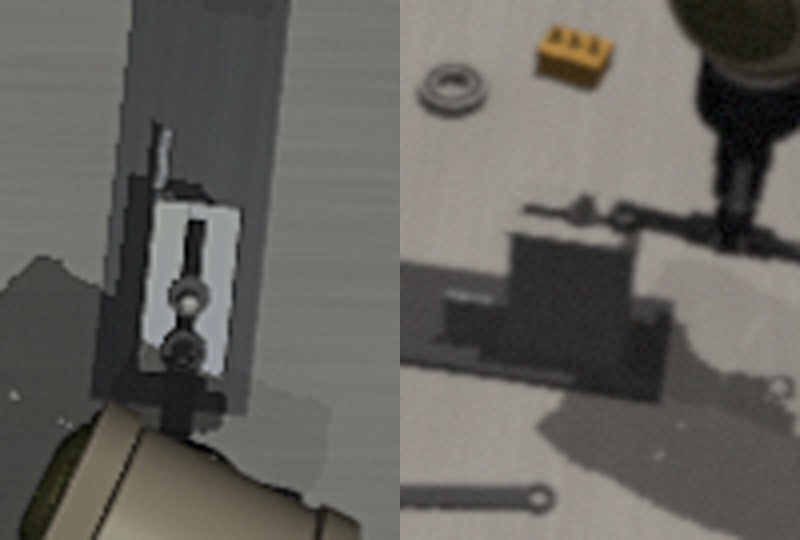

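The link is held with its rear eye pressed on the post's front top, at about (183,350) in the left half, just in front of the peg at (188,298). It is starting to pitch, so I press a little more.

```bash
python3 -m pendant '[[[0,0,0.01,0,0],[0,0,0.02,0,0],[0,0,0.03,0,0],[0,0,0.04,0,0],[0,0,0.04,0,0]]]' 20;  python3 -m pendant '[[[0,0,-0.15,0,0],[0,0,-0.3,0,0],[0,0,-0.5,0,0],[0,0,-0.65,0,0],[0,0,-0.65,0,0]]]'; python3 - <<'E'
from h import *
im2,d2=cap('scene');im,d=cap('top')
s=ctrl.sense();R=Ro.from_quat(np.roll(s['ee_rot'],-1)).as_matrix();e=s['eef_pos']
for sg in(1,-1):
    print(proj('scene',e+R@[sg*75,0,0]),proj('top',e+R@[sg*75,0,0]))
print(proj('scene',e))
cv2.imwrite('pics/g3.png',np.hstack([cv2.resize(i,(400,540),interpolation=cv2.INTER_CUBIC) for i in(im[180:315,260:360],im2[110:245,280:380])]))
E
```

```text
time_s: 5.6
eef_pos: [391.2, -50.5, 127.4]
ee_rot: [-0.0, 0.999, -0.035, -0.0]
force: [0.5, -0.3, 1.7]
grip_width: 0.199
grip_force: 41.8
time_s: 6.1
eef_pos: [392.3, -50.9, 260.4]
ee_rot: [0.001, 0.999, -0.034, 0.003]
force: [-0.1, 0.1, -3.2]
grip_width: 0.199
grip_force: 41.2
[328.27754571 175.90080006] [307.2536598  270.43158274]
[385.30296032 182.91644098] [299.94753566 346.70809824]
[356.52115569 179.3755144 ]
```

View pics/g3.png

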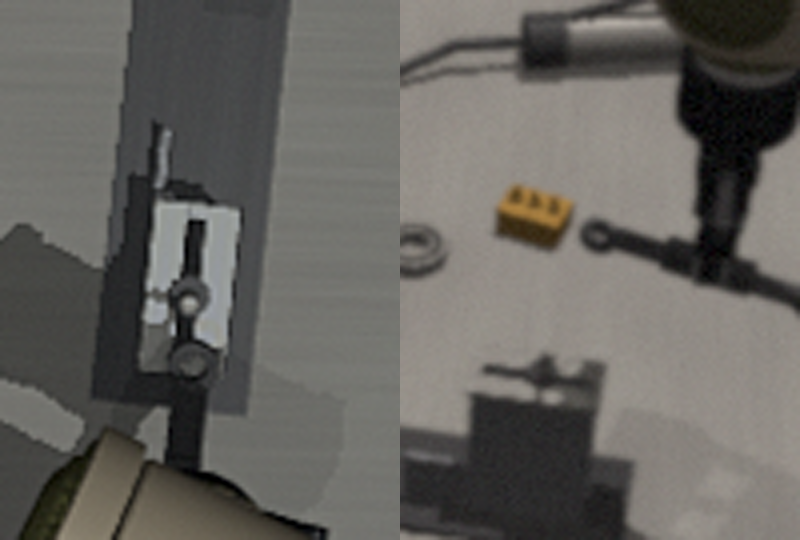

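The link is pitched nose-down, with its rear eye at scene (329.7,168.7) and top (308.2,270.5). I triangulate the eye relative to the TCP, doing the same for the stud.

```bash
cat >> h.py <<'E'
def tri(ps,pt):
    A=np.zeros((3,3));b=np.zeros(3)
    for n,p in(('scene',ps),('top',pt)):
        o=np.array(ctrl.get_calibration(n)['origin']);r=w(n,*p,d=1.)-o;r/=np.linalg.norm(r);M=np.eye(3)-np.outer(r,r);A+=M;b+=M@o
    x=np.linalg.solve(A,b);return x,[proj(n,x)-p for n,p in(('scene',ps),('top',pt))]
E
python3 - <<'E'
from h import *
np.set_printoptions(precision=2,suppress=True)
s=ctrl.sense();R=Ro.from_quat(np.roll(s['ee_rot'],-1)).as_matrix();e=s['eef_pos']
x,r=tri((329.75,168.75),(308.25,270.5));print('eye',x,r,'tool',R.T@(x-e))
fs=lambda u,v:(230+u/6-.4,150+v/6-.4)
print('stud tip',tri(fs(127,103),(318.1,163.9)),'peg tip',tri(fs(521,298),(306.6,255.1)))
E
```

```text
eye [465.39 -56.45 281.32] [array([-0.63, -0.01]), array([-0.  ,  0.85])] tool [ 74.77   0.95 -24.73]
stud tip (array([679.82, -71.89, 253.44]), [array([-0.34, -0.05]), array([0.01, 0.47])]) peg tip (array([492.76, -57.12, 162.29]), [array([-0.27, -0.01]), array([0.  , 0.35])])
```

```bash
python3 -m pendant '[[[0.25,0,0,0,0],[0.5,0,0,0,0],[0.75,0,0,0,0],[0.9,0,0,0,0],[1,0,0,0,0],[1,0,0,0,0],[1,0,0,0,0],[1,0,0,0,0]]]'; python3 -m pendant '[[[0.07,0,0.0,0,0],[0.07,0,0,0,0],[0.07,0,0.0,0,0],[0.07,0,0.0,0,0]]]'; python3 - <<'E'
from h import *
im2,d2=cap('scene');im,d=cap('top')
print(ctrl.sense()['eef_pos'])
cv2.imwrite('pics/g4.png',np.hstack([cv2.resize(i,(400,500),interpolation=cv2.INTER_CUBIC) for i in(im[130:180,300:340],im2[140:190,230:270])]))
E
```

```text
time_s: 7.0
eef_pos: [589.9, -64.2, 256.8]
ee_rot: [-0.0, 0.999, -0.035, -0.001]
force: [0.3, 0.1, -2.2]
grip_width: 0.196
grip_force: 41.1
time_s: 7.4
eef_pos: [604.2, -65.3, 257.8]
ee_rot: [-0.0, 0.999, -0.035, -0.0]
force: [-0.4, -0.2, -2.9]
grip_width: 0.199
grip_force: 41.1
[604.34395214 -65.28453125 257.85821473]
```

View pics/g4.png

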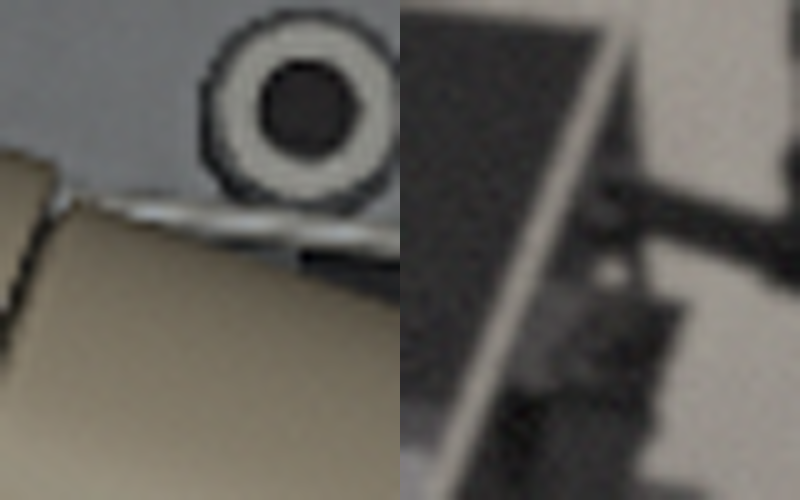

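Scene half only, since the forearm hides the top view: the eye hole is at about (250.5,160.5), with the stud tip just below it at (251.2,167.2).

```bash
python3 - <<'E'
from h import *
np.set_printoptions(precision=2,suppress=True)
s=ctrl.sense();R=Ro.from_quat(np.roll(s['ee_rot'],-1)).as_matrix();e=s['eef_pos']
ey=e+R@[74.5,0,-21.5]; st=np.array([680.8,-71.7,252]);print(ey,proj('scene',ey),proj('scene',st))
b=proj('scene',st)
for k in range(3): print(proj('scene',st+np.eye(3)[k]*10)-b)
E
```

```text
[678.67 -70.43 279.36] [250.24 159.89] [250.09 167.12]
[-3.57 -0.27]
[-0.61  2.41]
[-0.2  -2.75]
```

```bash
python3 -m pendant '[[[0.006,0.009,0,0,0],[0.006,0.009,0.03,0,0],[0.006,0.009,0.05,0,0],[0.006,0.009,0.06,0,0],[0.006,0.009,0.07,0,0],[0.006,0.009,0.07,0,0]]]';python3 -m pendant '[[[0,0,0.01,0,0],[0,0,0.02,0,0],[0,0,0.02,0,0]]]';python3 -m pendant '[[[0,0,0.01,0,0],[0,0,0.02,0,0],[0,0,0.02,0,0]]]'; python3 - <<'E'
from h import *
im2,d2=cap('scene')
cv2.imwrite('pics/g5.png',cv2.resize(im2[140:190,230:280],(600,600),interpolation=cv2.INTER_CUBIC))
E
```

```text
time_s: 8.1
eef_pos: [605.7, -67.2, 243.4]
ee_rot: [-0.0, 0.999, -0.035, -0.0]
force: [0.4, -0.3, -2.4]
grip_width: 0.196
grip_force: 41.1
time_s: 8.4
eef_pos: [605.7, -67.2, 239.4]
ee_rot: [-0.0, 0.999, -0.035, -0.0]
force: [-0.0, -0.5, -2.2]
grip_width: 0.197
grip_force: 41.1
time_s: 8.7
eef_pos: [605.7, -67.2, 235.3]
ee_rot: [-0.0, 0.999, -0.035, -0.0]
force: [-0.3, -0.5, -2.9]
grip_width: 0.196
grip_force: 41.1
```

```bash
python3 -m pendant '[[[0,0,0.015,0,0],[0,0,0.03,0,0],[0,0,0.03,0,0]]]'; python3 -m pendant '[[[0,0,0.015,0,0],[0,0,0.03,0,0],[0,0,0.03,0,0]]]'; python3 -m pendant '[[[0,0,0.01,0,0],[0,0,0.02,0,0],[0,0,0.02,0,0]]]'; python3 - <<'E'
from h import *
im2,d2=cap('scene')
cv2.imwrite('pics/g5.png',cv2.resize(im2[140:190,230:280],(600,600),interpolation=cv2.INTER_CUBIC))
E
```

```text
time_s: 9.05
eef_pos: [605.6, -67.2, 229.1]
ee_rot: [-0.0, 0.999, -0.035, -0.0]
force: [-0.1, -0.2, -2.8]
grip_width: 0.202
grip_force: 41.1
time_s: 9.35
eef_pos: [606.0, -67.3, 223.4]
ee_rot: [0.0, 0.999, -0.035, 0.0]
force: [1.7, -0.2, -3.6]
grip_width: 0.195
grip_force: 41.1
time_s: 9.65
eef_pos: [606.1, -67.3, 219.6]
ee_rot: [0.0, 0.999, -0.035, 0.0]
force: [3.9, -0.1, -1.8]
grip_width: 0.202
grip_force: 41.2
```

View pics/g5.png

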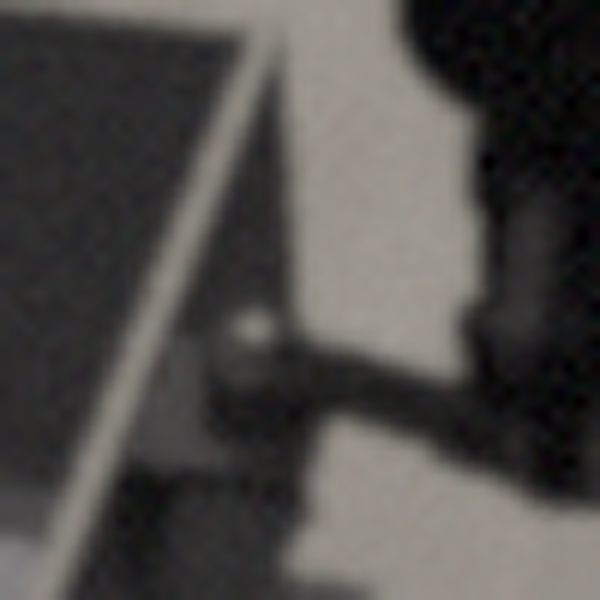

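The stud tip pokes out through the eye at crop (255,325), with the eye around it at (245,370), so it is threaded. Next I pull the bin along its arc with the eye partly up the pin.

```bash
python3 -m pendant '[[[0,0,-0.01,0,0],[-0.03,-0.002,-0.01,0.001,0],[-0.055,-0.003,0.005,0.001,0],[-0.08,-0.004,0.025,0.002,0],[-0.115,-0.006,0.05,0.003,0],[-0.15,-0.008,0.08,0.004,0],[-0.175,-0.009,0.1,0.004,0],[-0.19,-0.01,0.115,0.004,0],[-0.202,-0.011,0.125,0.004,0],[-0.202,-0.011,0.125,0.004,0],[-0.202,-0.011,0.125,0.004,0]]]'; python3 - <<'E'
from h import *
im2,d2=cap('scene');im,d=cap('top')
s=ctrl.sense();print(s['eef_pos'],s['force'],s['wrist_torque'])
cv2.imwrite('pics/g6.png',np.hstack([cv2.resize(i,(400,600),interpolation=cv2.INTER_CUBIC) for i in(im2[160:250,260:320],im2[135:225,225:285])]))
crop(im,280,140,340,290,4,'t6')
E
```

```text
time_s: 10.8
eef_pos: [565.8, -62.5, 194.8]
ee_rot: [0.0, 0.999, -0.041, 0.0]
force: [3.2, -3.9, -1.6]
grip_width: 0.193
grip_force: 41.2
[565.89890833 -62.44140598 194.87196035] [ 3.61314689 -3.34889125 -0.62100197] [-0.5485056  -0.6494858  -0.22814302]
```

View pics/g6.png

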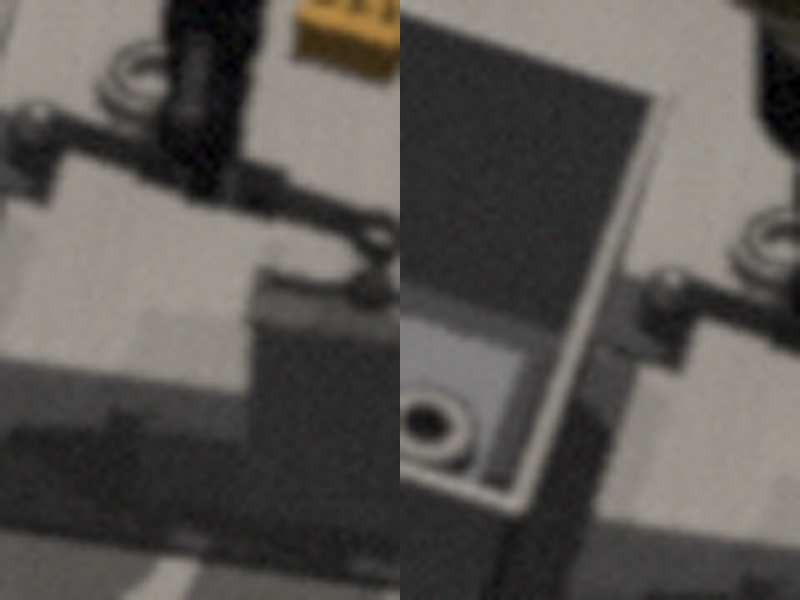

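In the left half the front eye hole is at (378,232), directly above the peg tip at scene (316.4,199.3). On the right the stud eye is still on the stud and the parts are in the bin. I lower gently.

```bash
python3 -m pendant '[[[0,0,0.01,0,0],[0,0,0.02,0,0],[0,0,0.03,0,0],[0,0,0.03,0,0]]]' 20; python3 -m pendant '[[[0,0,0.01,0,0],[0,0,0.02,0,0],[0,0,0.02,0,0]]]'; python3 - <<'E'
from h import *
im2,d2=cap('scene')
s=ctrl.sense();print(s['eef_pos'],s['force'],s['wrist_torque'])
cv2.imwrite('pics/g7.png',np.hstack([cv2.resize(i,(400,400),interpolation=cv2.INTER_CUBIC) for i in(im2[175:225,290:340],im2[150:200,245:295])]))
E
```

```text
time_s: 11.3
eef_pos: [565.9, -62.3, 188.8]
ee_rot: [0.0, 0.999, -0.041, 0.0]
force: [4.8, -3.8, -0.1]
grip_width: 0.197
grip_force: 41.4
time_s: 11.6
eef_pos: [566.0, -62.3, 187.9]
ee_rot: [0.001, 0.999, -0.041, 0.001]
force: [-5.1, -1.4, 23.2]
grip_width: 0.192
grip_force: 44.2
[565.98423119 -62.307382   187.89861892] [-5.45711583 -1.85123771 23.30718905] [-0.17024677  1.04463182 -0.03871653]
```

```bash
python3 -m pendant '[[[0,0,-0.01,0,0],[0,0,-0.02,0,0],[0,0,-0.02,0,0]]]'; python3 - <<'E'
from h import *
im2,d2=cap('scene')
cv2.imwrite('pics/g7.png',np.hstack([cv2.resize(i,(500,500),interpolation=cv2.INTER_CUBIC) for i in(im2[180:220,295:335],)]))
im,d=cap('top');print(proj('top',[493.7,-56.8,168]))
cv2.imwrite('pics/g7.png',np.hstack([cv2.imread('pics/g7.png'),cv2.resize(im[240:290,290:320],(300,500),interpolation=cv2.INTER_CUBIC)]))
E
```

```text
time_s: 11.95
eef_pos: [565.9, -62.2, 188.7]
ee_rot: [-0.0, 0.999, -0.041, 0.0]
force: [4.6, -2.6, 2.1]
grip_width: 0.197
grip_force: 41.5
[306.5686524  255.08727899]
```

View pics/g7.png

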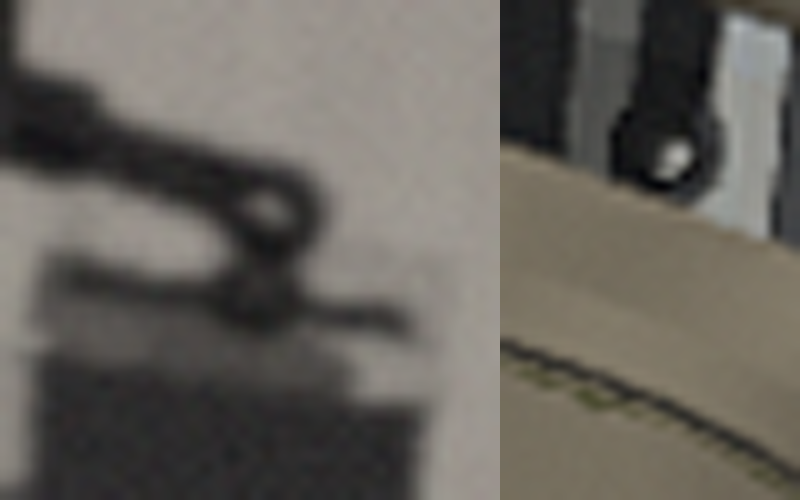

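In the top half, the bright peg tip (675,158) sits low-right of the eye ring's centre (666,143). So the eye must move about 2–3 mm towards the robot and 1–2 mm in -y.

```bash
python3 -m pendant '[[[0,0,-0.01,0,0],[-0.013,0.007,-0.01,0,0],[-0.013,0.007,-0.01,0,0],[-0.013,0.007,0.005,0,0],[-0.013,0.007,0.01,0,0],[-0.013,0.007,0.01,0,0]]]';python3 -m pendant '[[[0,0,0.01,0,0],[0,0,0.02,0,0],[0,0,0.02,0,0]]]'; python3 - <<'E'
from h import *
s=ctrl.sense();print(s['force'],s['wrist_torque'])
im,d=cap('top')
cv2.imwrite('pics/g8.png',cv2.resize(im[240:270,290:325],(700,600),interpolation=cv2.INTER_CUBIC))
E
```

```text
time_s: 12.65
eef_pos: [562.9, -63.2, 186.4]
ee_rot: [-0.0, 0.999, -0.041, -0.0]
force: [2.7, 0.7, 0.1]
grip_width: 0.194
grip_force: 41.2
time_s: 12.95
eef_pos: [562.8, -63.4, 182.5]
ee_rot: [-0.0, 0.999, -0.041, -0.0]
force: [1.1, 0.9, 1.7]
grip_width: 0.198
grip_force: 41.5
[1.09804148 0.92874362 1.72778908] [-0.03252432 -0.4799956   0.00492325]
```

```bash
python3 -m pendant '[[[0,0,0.01,0,0],[0,0,0.02,0,0],[0,0,0.02,0,0]]]';python3 -m pendant '[[[0,0,0.01,0,0],[0,0,0.02,0,0],[0,0,0.02,0,0]]]'
```

```text
time_s: 13.3
eef_pos: [562.7, -63.4, 178.4]
ee_rot: [-0.0, 0.999, -0.041, -0.0]
force: [-0.1, -0.5, 1.3]
grip_width: 0.192
grip_force: 41.6
time_s: 13.6
eef_pos: [562.7, -63.5, 176.4]
ee_rot: [0.0, 0.999, -0.041, 0.0]
force: [-7.6, 1.4, 14.5]
grip_width: 0.199
grip_force: 43.5
```

```bash
python3 -m pendant '[[[0.005,0,0,0,0],[0.01,0,0,0,0],[0.01,0,0.01,0,0],[0.01,0,0.01,0,0]]]';python3 - <<'E'
from h import *
np.set_printoptions(precision=1,suppress=True)
s=ctrl.sense();print(s['force'],s['wrist_torque'])
im,d=cap('scene')
# link height along axis from scene depth: print world points of depth pixels near link line
e=s['eef_pos'];R=Ro.from_quat(np.roll(s['ee_rot'],-1)).as_matrix()
c=ctrl.get_calibration('scene')
vv,uu=np.mgrid[140:230,225:345];P=np.array([w('scene',u,v,d=float(d[v,u])) if d[v,u]>0 else [0,0,0] for u,v in zip(uu.ravel(),vv.ravel())])
q=(P-e)@R
m=(abs(q[:,1])<14)&(abs(q[:,0])<95)
for x in range(-95,95,6):
    k=m&(abs(q[:,0]-x)<3)
    if k.any(): print(x,k.sum(),np.sort(P[k][:,2])[-4:])
E
```

```text
time_s: 14.0
eef_pos: [563.3, -63.5, 176.2]
ee_rot: [0.0, 0.999, -0.041, -0.001]
force: [-22.5, 2.7, 33.1]
grip_width: 0.202
grip_force: 46.1
[-22.5   2.7  33.1] [ 0.4  3.4 -0.1]Traceback (most recent call last):
  File "<stdin>", line 8, in <module>
  File "h.py", line 9, in w
    c=ctrl.get_calibration(n);K=np.array(c['K']);R=Q(c);o=np.array(c['origin'])
ValueError: time passes only in moves, steps and waits
```

```bash
cat >> h.py <<'E'
def cloud(n,d,box):
    u0,v0,u1,v1=box;c=ctrl.get_calibration(n);K=np.array(c['K']);R=Q(c);vv,uu=np.mgrid[v0:v1,u0:u1]
    D=d[v0:v1,u0:u1].ravel();r=np.linalg.solve(K,np.array([uu.ravel(),vv.ravel(),np.ones(uu.size)]))*D
    return (R@r).T[D>0]+np.array(c['origin'])
def prof():
    np.set_printoptions(precision=1,suppress=True)
    s=ctrl.sense();e=s['eef_pos'];print(e,s['force'],s['wrist_torque']);yaw=2*np.arctan2(s['ee_rot'][2],s['ee_rot'][1])
    im,d=cap('scene');cl=cloud('scene',d,(225,140,345,230))-[e[0],e[1],0]
    X=cl@[np.cos(yaw),np.sin(yaw),0];Y=cl@[-np.sin(yaw),np.cos(yaw),0]
    for x in range(-92,95,6):
        k=(abs(X-x)<3)&(abs(Y)<13)&(cl[:,2]>130)
        if k.any(): print(x,k.sum(),np.sort(cl[k][:,2])[-5:])
E
python3 -m pendant '[[[-0.005,0,-0.005,0,0],[-0.01,0,-0.01,0,0],[-0.01,0,-0.01,0,0]]]'
python3 -c "from h import *; prof()"
```

```text
time_s: 14.35
eef_pos: [563.1, -63.5, 176.3]
ee_rot: [0.0, 0.999, -0.041, 0.001]
force: [-3.8, 1.2, 12.4]
grip_width: 0.2
grip_force: 43.5
[563.1 -63.5 176.3] [-3.8  1.2 12.4] [ 0.1  0.5 -0. ]
-92 7 [139.1 140.9 141.8 142.4 143.5]
-86 10 [141.3 141.4 142.1 142.5 142.7]
-80 21 [156.1 157.8 157.9 158.3 158.6]
-74 24 [167.  167.  167.3 167.3 167.9]
-68 24 [162.4 163.  163.4 164.7 170. ]
-62 24 [164.5 164.6 164.7 165.4 167.1]
-56 20 [167.  167.1 167.4 167.4 167.5]
-50 19 [166.8 167.3 167.6 168.9 170.1]
-44 25 [168.6 169.5 169.6 169.9 170.1]
-38 53 [349.3 349.8 350.3 350.6 351.5]
-32 36 [350.2 351.4 351.8 352.1 352.4]
-26 28 [184.2 184.3 184.7 185.  185.4]
-20 36 [277.  277.3 279.5 285.3 285.6]
-14 34 [242.3 245.7 271.3 284.9 285.9]
-8 2 [171.6 198.5]
-2 1 [175.6]
4 1 [177.2]
10 7 [185.6 190.  195.6 196.6 283.5]
16 10 [188.8 194.1 194.2 194.4 281.5]
22 15 [197.8 198.4 200.6 201.5 202.3]
28 16 [200.  201.5 349.  350.5 351.8]
34 14 [195.1 196.2 196.4 196.8 349.1]
40 13 [197.6 197.7 197.7 197.9 199.1]
46 14 [198.9 199.5 200.  200.8 203.3]
52 10 [199.4 199.8 201.  201.1 201.4]
58 13 [202.5 202.9 204.4 205.2 206.5]
64 27 [207.3 207.6 207.9 216.3 216.7]
70 24 [213.3 214.2 216.2 217.2 217.8]
76 20 [209.7 212.8 214.8 215.  218.7]
82 13 [208.2 209.  209.8 210.5 212.4]
88 10 [196.6 197.8 198.4 201.5 201.8]
94 16 [198.  198.4 198.5 199.4 199.5]
```

```bash
python3 -m pendant '[[[-0.01,0,-0.01,0,0],[-0.013,0,-0.01,0,0],[-0.013,0,0.0,0,0],[-0.013,0,0.01,0,0],[-0.013,0,0.015,0,0],[-0.013,0,0.015,0,0]]]'
python3 -c "from h import *; prof()" | grep -vE "^-?(2|4|8|14|20|26|28|32|38) "
```

```text
time_s: 15.0
eef_pos: [561.1, -63.3, 174.7]
ee_rot: [0.001, 0.999, -0.041, 0.002]
force: [-5.1, 2.5, 23.3]
grip_width: 0.197
grip_force: 44.7
[561.1 -63.3 174.7] [-5.1  2.5 23.3] [0.3 0.8 0. ]
-92 10 [141.4 141.8 142.1 142.6 143.4]
-86 9 [139.7 140.1 140.7 141.6 158.5]
-80 19 [155.9 156.3 156.4 157.1 157.9]
-74 24 [161.7 162.6 166.2 167.3 169. ]
-68 19 [165.5 166.1 166.5 167.7 169.1]
-62 23 [161.3 161.6 161.6 162.2 164.6]
-56 24 [164.9 165.6 166.5 166.9 167. ]
-50 19 [165.8 166.4 166.4 167.1 167.1]
-44 22 [167.8 169.1 169.1 169.2 169.4]
10 9 [184.3 188.3 190.5 196.3 243. ]
16 9 [186.4 187.1 187.3 192.1 196.7]
22 15 [196.9 197.3 198.3 198.9 199. ]
34 12 [193.  193.8 193.8 193.9 348.1]
40 14 [194.7 195.  195.  195.7 196.7]
46 12 [198.  198.1 198.2 199.1 199.1]
52 13 [198.2 198.2 198.3 198.8 199.2]
58 13 [200.4 201.  201.1 201.3 202.1]
64 23 [202.5 202.5 204.4 204.5 205.3]
70 28 [213.8 214.  214.4 216.9 216.9]
76 20 [206.2 208.  208.6 209.1 214.1]
82 16 [207.5 207.9 207.9 207.9 208.5]
88 11 [194.  195.1 196.  198.4 199.7]
94 14 [195.2 195.4 196.1 196.2 196.9]
```

```bash
python3 -m pendant '[[[0.003,0,-0.007,0,0],[0.003,0,-0.007,0,0],[0.003,0,-0.007,0,0.35],[0.003,0,-0.007,0,0.5],[0.003,0,-0.007,0,0.6],[0.003,0,-0.007,0,0.6]]]'
python3 -c "from h import *; prof()" | grep -vE "^-?(2|4|8|14|20|26|28|32|38) "
```

```text
time_s: 15.65
eef_pos: [560.7, -63.2, 172.6]
ee_rot: [-0.0, 0.999, -0.041, -0.001]
force: [-0.4, -0.7, -0.1]
grip_width: 0.597
grip_force: 0.0
[560.7 -63.2 172.6] [-0.4 -0.7 -0.1] [-0.  0.  0.]
-92 10 [139.5 139.5 139.7 141.1 141.9]
-86 8 [139.8 139.9 141.1 141.5 142.3]
-80 16 [152.2 155.6 155.9 157.  157.3]
-74 21 [159.4 159.9 163.7 165.1 167. ]
-68 22 [166.4 167.2 168.6 168.8 168.8]
-62 23 [162.2 162.2 163.3 163.9 165.2]
-56 25 [165.1 165.1 166.2 166.6 167.3]
-50 22 [165.1 165.9 166.1 166.6 170. ]
-44 21 [167.1 168.7 170.4 170.5 170.6]
16 1 [279.]
22 12 [196.1 197.7 198.4 200.2 200.5]
34 25 [339.6 343.3 344.1 345.3 346.2]
40 14 [196.1 197.  197.4 198.  199.3]
46 13 [199.2 200.3 200.3 201.  202.3]
52 13 [200.1 201.4 201.5 202.5 202.9]
58 12 [202.6 202.8 203.9 203.9 204.9]
64 18 [204.7 205.2 205.4 205.5 207.1]
70 28 [213.6 215.2 215.7 220.9 221.1]
76 19 [216.6 216.6 217.2 217.4 221.7]
82 19 [211.5 211.7 211.8 212.5 212.6]
88 10 [200.7 200.8 202.7 209.4 212.1]
94 14 [198.5 198.8 199.4 199.4 199.8]
```

```bash
python3 -m pendant '[[[0,0,-0.1,0,0.6],[0,0,-0.25,0,0.6],[0,0,-0.3,0,0.6],[-0.1,0,-0.3,0,0],[-0.23,0,-0.3,0,0],[-0.23,0,-0.3,0,0],[-0.23,0,-0.3,0,0],[-0.23,0,-0.3,0,0],[-0.23,0,-0.15,0,0],[-0.23,0,-0.05,0,0],[-0.23,0,-0.03,0,0],[-0.23,0,-0.03,0,0]]]'
python3 -m pendant '[[[0,0,0.01,0,0],[0,0,0.02,0,0],[0,0,0.02,0,0]]]'
python3 -m pendant '[[[0,0,0.01,0,0],[0,0,0.02,0,0],[0,0,0.02,0,0]]]'
```

```text
time_s: 16.9
eef_pos: [515.4, -59.5, 178.9]
ee_rot: [-0.0, 0.999, -0.041, -0.0]
force: [-0.5, 0.1, -0.2]
grip_width: 0.002
grip_force: 0.0
time_s: 17.2
eef_pos: [515.3, -59.5, 175.4]
ee_rot: [0.0, 0.999, -0.041, 0.0]
force: [1.2, -0.8, 0.6]
grip_width: 0.001
grip_force: 0.0
time_s: 17.5
eef_pos: [515.0, -59.5, 170.9]
ee_rot: [-0.0, 0.999, -0.041, -0.0]
force: [0.5, -0.7, 0.1]
grip_width: -0.0
grip_force: 0.0
```

```bash
python3 -m pendant '[[[0,0,0.01,0,0],[0,0,0.015,0,0],[0,0,0.015,0,0]]]'
python3 -m pendant '[[[0,0,0.005,0,0],[0,0,0.01,0,0],[0,0,0.01,0,0]]]'
python3 -m pendant '[[[0,0,0.005,0,0],[0,0,0.01,0,0],[0,0,0.01,0,0]]]'
```

```text
time_s: 17.8
eef_pos: [515.3, -59.6, 168.7]
ee_rot: [0.0, 0.999, -0.041, 0.0]
force: [-1.7, 0.1, 4.7]
grip_width: -0.001
grip_force: 2.6
time_s: 18.1
eef_pos: [515.5, -59.6, 168.1]
ee_rot: [0.0, 0.999, -0.041, 0.001]
force: [-6.5, 1.4, 16.7]
grip_width: 0.0
grip_force: 8.9
time_s: 18.4
eef_pos: [515.6, -59.7, 167.6]
ee_rot: [0.001, 0.999, -0.041, 0.002]
force: [-11.2, 1.6, 29.6]
grip_width: -0.001
grip_force: 15.9
```

```bash
python3 -m pendant '[[[0,0,-0.1,0,0],[0,0,-0.3,0,0],[0,0,-0.35,0,0],[0.25,0,-0.35,0,0],[0.45,0,-0.35,0,0],[0.45,0,-0.35,0,0],[0.45,0,-0.35,0,0],[0.45,0,-0.28,0,0],[0.45,0,-0.22,0,0],[0.45,0,-0.2,0,0],[0.45,0,-0.2,0,0]]]'
python3 -m pendant '[[[0,0,0.01,0,0],[0,0,0.015,0,0],[0,0,0.015,0,0]]]'
python3 -c "from h import *; prof()" | grep -vE "^-?(2|4|8|14|20|26|28|32|38) "
```

```text
time_s: 19.5
eef_pos: [604.3, -66.7, 203.8]
ee_rot: [-0.0, 0.999, -0.041, -0.001]
force: [-0.1, 0.3, 0.4]
grip_width: 0.002
grip_force: 0.0
time_s: 19.8
eef_pos: [604.8, -66.9, 201.3]
ee_rot: [0.0, 0.999, -0.041, 0.0]
force: [-0.6, 0.1, -0.3]
grip_width: 0.002
grip_force: 0.0
[604.8 -66.9 201.3] [-0.6  0.1 -0.3] [0. 0. 0.]
-92 20 [167.5 167.7 168.5 169.5 172.6]
-86 23 [169.2 169.4 170.1 170.3 170.6]
-80 25 [172.  172.4 172.6 173.1 173.6]
-74 24 [178.7 181.6 181.6 182.  184.2]
-68 28 [183.1 183.3 184.9 185.  185.3]
-62 33 [185.9 186.  186.2 187.3 188.4]
-56 19 [188.  189.  189.3 189.3 190.4]
-50 18 [190.1 190.4 190.5 191.  191.8]
-44 18 [191.4 192.2 192.6 193.5 193.7]
10 13 [212.4 215.2 219.3 221.9 264.2]
16 12 [204.3 204.4 205.  207.7 310.8]
22 21 [204.9 205.4 205.5 206.4 207.4]
34 19 [211.5 212.  212.3 215.  218.8]
40 16 [209.  210.5 211.  211.3 211.8]
46 10 [197.8 198.7 199.5 201.3 202.1]
52 16 [198.7 199.2 199.6 200.2 200.3]
58 18 [206.8 208.3 208.5 208.7 210.5]
64 14 [211.4 212.1 212.9 212.9 213.9]
```

```bash
python3 -m pendant '[[[0,0,0.005,0,0],[0,0,0.01,0,0],[0,0,0.01,0,0]]]'
python3 -m pendant '[[[0,0,0.005,0,0],[0,0,0.01,0,0],[0,0,0.01,0,0]]]'
```

```text
time_s: 20.15
eef_pos: [604.9, -66.9, 199.2]
ee_rot: [0.0, 0.999, -0.041, 0.0]
force: [-0.6, 0.3, 1.8]
grip_width: -0.001
grip_force: 0.5
time_s: 20.45
eef_pos: [604.7, -66.9, 198.4]
ee_rot: [0.0, 0.999, -0.041, 0.0]
force: [-4.8, 0.3, 9.3]
grip_width: 0.003
grip_force: 5.3
```

```bash
python3 -m pendant '[[[0,0,0.005,0,0],[0,0,0.01,0,0],[0,0,0.01,0,0]]]'
python3 -m pendant '[[[0,0,-0.1,0,0],[0,0,-0.3,0,0],[0,0,-0.5,0,0],[0,0,-0.6,0,0],[-0.5,0,-0.6,0,0],[-1,0,-0.6,0,0],[-1,0,-0.6,0,0],[-1,0,-0.6,0,0],[-1,0,-0.6,0,0],[-1,0,-0.6,0,0]]]'
python3 -m pendant '[[[0,1,0,0,0],[0,1,0,0,0],[0,1,0,0,0],[0,1,0,0,0],[0,1,0,0,0],[0,1,0,0,0]]]'
python3 - <<'E'
from h import *
np.set_printoptions(precision=1,suppress=True)
o=np.array([561.7,-63.3,0]);yaw=-.082
for n,b in(('scene',(225,140,345,230)),('top',(285,140,345,290))):
    im,d=cap(n);cl=cloud(n,d,b)-o
    X=cl@[np.cos(yaw),np.sin(yaw),0];Y=cl@[-np.sin(yaw),np.cos(yaw),0];print(n)
    for x in list(range(-88,-43,4))+list(range(40,92,4)):
        k=(abs(X-x)<2)&(abs(Y)<11)&(cl[:,2]>130)
        if k.any(): print(x,k.sum(),np.sort(cl[k][:,2])[-5:])
im,d=ld('top')
for p in[(366,223),(432,247),(412,206),(205,165),(245,245),(228,185)]: print(w('top',*p,d=d))
im0,_=0,0
E
```

```text
time_s: 20.75
eef_pos: [604.0, -66.8, 197.2]
ee_rot: [0.0, 0.999, -0.041, -0.001]
force: [-12.3, 1.9, 16.6]
grip_width: -0.004
grip_force: 9.8
time_s: 21.75
eef_pos: [405.3, -50.6, 315.7]
ee_rot: [0.0, 0.999, -0.041, 0.001]
force: [0.8, -0.1, 0.7]
grip_width: -0.002
grip_force: 0.0
time_s: 22.35
eef_pos: [389.8, -251.0, 314.3]
ee_rot: [-0.001, 0.999, -0.042, -0.0]
force: [-0.3, -0.3, 0.4]
grip_width: -0.003
grip_force: 0.0
scene
-88 8 [139.2 140.9 141.1 143.1 144. ]
-84 5 [137.7 141.6 141.6 142.6 142.8]
-80 10 [153.6 154.1 156.  156.4 156.8]
-76 13 [158.5 158.8 158.9 160.2 167.9]
-72 14 [165.2 165.2 165.4 168.2 168.5]
-68 11 [161.  161.9 165.8 167.4 170.5]
-64 14 [162.  162.4 162.7 164.5 164.6]
-60 16 [163.  163.7 163.9 164.2 166.3]
-56 11 [163.6 163.7 164.1 166.5 166.8]
-52 12 [163.4 165.9 166.5 167.2 167.6]
-48 10 [167.2 167.2 167.3 167.6 168.2]
-44 16 [167.1 167.7 170.7 171.  172.3]
40 8 [196.6 196.6 196.7 197.2 198.3]
44 8 [198.3 199.  200.5 200.7 202. ]
48 7 [197.7 197.9 198.  198.2 198.6]
52 9 [201.1 201.1 201.6 202.4 202.8]
56 10 [202.9 203.1 203.2 203.5 205.4]
60 7 [201.2 201
[... 678 characters left out ...]
-48 19 [165.9 165.9 167.  167.1 168.6]
-44 18 [167.5 167.5 167.6 168.2 168.4]
40 17 [195.  195.4 195.6 195.9 196. ]
44 17 [198.  198.5 198.9 198.9 199.8]
48 15 [198.8 199.2 199.3 199.9 200. ]
52 17 [199.7 200.  200.3 200.6 202.7]
56 18 [200.9 201.7 202.3 202.5 204.1]
60 14 [201.1 201.3 201.4 202.6 202.9]
64 15 [204.1 204.1 204.3 204.7 205.1]
68 18 [204.4 204.6 204.8 205.5 205.6]
72 24 [216.6 216.6 217.  217.9 219.4]
76 22 [214.6 216.8 217.5 219.1 219.9]
80 18 [211.  211.3 213.4 217.2 217.3]
84 18 [208.8 209.6 210.2 210.7 212. ]
88 14 [202.1 202.8 203.1 205.1 207.8]
[ 575.6 -213.1   -1.1]
[ 519.5 -371.8   32.1]
[ 622.7 -330.    -1. ]
[710.5 202.1  15.9]
[510.1  94.5  -1.9]
[662.8 143.6   0.4]
```

```bash
python3 -c "
from rig import ctrl
print(ctrl.finish_job())"
```

```text
the job is handed in; nothing more can be done
None
```

The bin is propped: after I let go, depth readings about 1.5 s later showed it still tipped at about 0.3 rad, with the link on the stud and the peg. Both eyes looked fully down within a millimetre or two. I handed the job in at about 22 s with the gripper clear; I got no verdict and did no final picture check for spilled parts or disturbed items.

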